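# Brush out a steel canister and hang the brush back

## Task

Clean the inside of the tall steel canister before it is packed: lift the bottle brush up off its hook, push it down inside the canister to the bottom, draw it up to the mouth, and push it down to the bottom a second time. Then hang the brush back by its guard on the empty hook and let go. Leave the canister standing where it is, and do not disturb the scraper, the squat tin or the tape roll.

Things in the scene. Friction and masses are not known exactly. Their poses are not given: they have to be found in the camera images.
- brush: Rigid round bottle brush hanging head down, 195 mm long, 90 g. Origin: centre of the head's lower end; z runs along the brush to the handle. White bristle head dia 40 mm, z 0-60; steel stem dia 10, z 60-130; grey plastic guard disc dia 44, z 130-135; round grey plastic handle dia 24, z 135-195. It hangs by the guard's underside, loose on the two prongs of a hook.
- brush_guard (a point): Centre of the underside of the brush's guard disc (z = 130 mm on the brush). Hanging, it is at a hook's point, give or take 15 mm along the prongs.
- brush_grip (a point): Point on the axis of the brush's handle at which to grip it (z = 165 mm on the brush: 30 mm above the top of the guard, 30 mm below the top of the handle).
- scraper: Bystander. Scraper hanging on the other hook, with the same guard and handle as the brush but a flat steel blade 45 mm wide, 60 mm long and 3 mm thick instead of bristles. Origin at the middle of the blade's lower edge, z up to the handle.
- rack: Fixed open steel frame with two double hooks, 130 mm apart, pointing along its -x from a crossbar (top 182 mm high). Hook: two 8 mm round prongs, 20 mm gap between, level tops 180 mm high, level to 75 mm out from the crossbar axis; ends turn up 16 mm higher, reaching 87 mm out. Guards must be lifted over the ends. Origin on the table below the crossbar's middle, y along the crossbar.
- hook_left (a point): The hook at the rack's +y: point midway between its two prongs, at the height of their level tops, 50 mm out from the crossbar axis. A guard's underside rests here.
- hook_right (a point): The same point of the hook at the rack's -y. The brush hangs on one of the two hooks at the start and the scraper on the other.
- canister: Tall open steel canister, standing loose, 110 mm high, round: 84 mm outer diameter, narrowing between 82 and 94 mm height to a neck of 72 mm outer diameter and 66 mm clear opening. Walls 3 mm, inner floor 5 mm above the table. Mass about 350 g. Origin at the centre of its underside, z up.
- canister_mouth (a point): Centre of the canister's mouth, in the plane of its rim, 110 mm above the origin.
- tin: Bystander. Squat open steel tin, 90 mm diameter, 55 mm high, loose. Origin at the centre of its underside.
- tape: Bystander. Roll of brown packing tape lying flat, 96 mm diameter, 48 mm high, with an open cardboard core, loose. Origin at the centre of its underside.

How it is judged:
By the outcome, as a careful person would: the job done as asked, in the order asked, and still so for the second after the job is handed in, with the robot touching nothing.
It also fails if it takes over 67 s, if anything falls off the work surface, if the arm or the gripper's body presses on something with over 40 N, if the wrist force passes 120 N, or if a joint passes its speed limit or range.

## Robot

A 7-joint arm with a two-finger parallel gripper is mounted at the origin on the work surface. World frame = base frame: x ahead of the robot, y to its left, z up, the work surface at z = 0. Lengths are in m, angles in rad, forces in N, time in s.
With the tool pointing down it reaches from about 0.425 to 0.925 m from the base axis. Payload 6.8 kg.
Tool frame: the origin (TCP) lies midway between the tips of the shut fingers; the grasp point (between the pads) lies r.grip_point_offset behind it (r.grip_point_offset is the distance from the TCP to the grasp point, in m); z points along the fingers, y is the direction in which the jaws open and shut (so a half turn about z gives the same grasp; the last joint's range is limited). The gripper opens to 85 mm and grips with 20 to 120 N. Pads are 22 mm wide; open, the fingers measure 114 mm over their backs; the gripper's body (76 mm by 85 mm) begins 54 mm behind the grasp point. The pads swing forward as they close: fully open they stand 13 mm farther back than shut.
Start: joints at [-1.37, 0.477, 0.022, 1.555, -0.011, 1.109, -0.083], TCP at [0.205, 0.643, 0.231] pointing down, gripper open.
Joint ranges: [-2.96, 2.96], [-0.34, 2.1], [-1.41, 1.46], [0.24, 2.44], [-1.37, 4.51], [0.17, 1.92], [-2.96, 2.96]. Speed limits (rad/s): [2.39, 2.39, 3.14, 3.14, 3.14, 3.14, 3.14].

## Interface

Orientations are given as a rotation vector (axis times angle).
In Python, from bench import r gives the robot as it stands. The module is installed in compiled form; this text tells all that it offers.
- The arm moves only by the tool play_rows, never from a script. Its argument "deltas" is a list of rows, each a list of 3 entries, a list of its own where there are three numbers: the finger opening in mm, from 0 to 85.4, then the shift along the tool's x, y, z in mm, then the turn, a rotation vector about the tool's x, y, z in rad. A call has 1 to 8 rows; each row is the pose to reach, as a shift and turn from the pose measured when the call began, along the tool's axes at that moment; what a row does not reach only later rows make up. A row lasts 1/8 s, in which the tool goes at most 62.5 mm and 10.7 degrees, less where a joint would pass 70% of its speed; a pose out of reach is approached as far as the arm can. A call with a gripper value outside its range is refused whole. The fingers move at their own pace and stop on an object; "squeeze" is the grip in N (left out, the last holds). Time passes only in rows, so rows that repeat a pose let the fingers close. It gives the time, the measured TCP pose, the force and the opening at its end, in the units of the state.
- r.get_obs(): the state, without advancing time (a new reading comes with each control period).
- r.grab_frame(name): name is "side" or "top" or "wrist"; returns (picture, depth): 480x640x3 uint8, red, green, blue; 480x640 float32, m along the optical axis (not along the pixel's ray), 0 where there is no reading.
- r.camera_model(name): a dict with "mtx" (3x3 intrinsics, pixels), "D" ([k1, k2, p1, p2, k3] as OpenCV has them; the pictures are not rectified), "rvec" (rotation vector, rad) and "tvec" (3), from world to camera coordinates, as OpenCV has them; the wrist camera has in their place "T_tool_cam" (4x4, takes a point from camera to tool coordinates, whose origin is the TCP and whose axes are the flange's). Camera axes: x right, y down, z forward; pixel columns grow to the right and rows downward; lengths in m; the calibration is good to about 2 mm. A picture is of the moment at which its call begins: read the wrist's pose just before it. camera_model takes no time and is no camera call.
- r.hand_in(): hands the job in, once; it reports no verdict.
The state is a dict: "clock": time; "joints": joint angles; "qvel": joint speeds; "tau": joint torques, N m; "tcp_pos": TCP position; "orientation": TCP orientation; "contact_force": force on the tool from outside, world axes, zero at the start; "moment": the same for the moment, N m; "grip_width": finger opening in m.
Only numpy, scipy, OpenCV 4.12 (cv2) and the standard library are available. Lean on these libraries where they do the work, as an engineer would, in place of code of your own. Each camera call takes 0.05 s, during which the arm holds its last target. There are 200 camera calls.

## Working session

There is one attempt and no reset: what is moved stays moved. The work goes in short steps, Python scripts to look and compute and a tool call to move; the robot and the scene stay as the last step left them, time stands still between calls to the robot, and variables do not carry over. Pictures are saved under pics/ and viewed, about 8 in all and at most 12, crops included, and the job is handed in when it is done.

Besides the shell and the picture viewer there is one more tool, called after "Call:" as name([rows], argument=value, ...), one row to a line, values as JSON. play_rows: Moves the arm, as the interface text tells. Its arguments: {"type":"object","properties":{"deltas":{"type":"array"},"squeeze":{"type":"number"}},"required":["deltas"]}

```bash
mkdir -p pics
cat > h.py <<'E'
import numpy as np, cv2
from bench import r
from scipy.spatial.transform import Rotation as R
def cloud(name,d,o=None):
    m=r.camera_model(name);K=np.array(m["mtx"],float);D=np.array(m["D"],float)
    v,u=np.mgrid[0:480,0:640]
    p=cv2.undistortPoints(np.stack([u.ravel(),v.ravel()],1).astype(np.float64)[:,None],K,D)[:,0]
    P=np.c_[p,np.ones(len(p))]*d.reshape(-1,1)
    if name=="wrist":
        T=np.array(m["T_tool_cam"]);P=P@T[:3,:3].T+T[:3,3]
        P=P@R.from_rotvec(o["orientation"]).as_matrix().T+np.array(o["tcp_pos"])
    else:
        Rm=cv2.Rodrigues(np.array(m["rvec"],float))[0];P=(P-np.array(m["tvec"]).ravel())@Rm
    P[d.ravel()==0]=np.nan
    return P.reshape(480,640,3)
def snap(name,tag):
    o=r.get_obs();im,d=r.grab_frame(name)
    cv2.imwrite(f"pics/{tag}.png",im[...,::-1]);np.savez(f"pics/{tag}.npz",im=im,P=cloud(name,d,o))
    return im,d
E
python3 - <<'E'
from h import *
o=r.get_obs();print({k:np.round(v,3) for k,v in o.items()},r.grip_point_offset)
for n in("top","side"):
    snap(n,n+"0")
    m=r.camera_model(n);Rm=cv2.Rodrigues(np.array(m["rvec"],float))[0];print(n,-Rm.T@np.array(m["tvec"]).ravel(),Rm[2])
a=cv2.imread("pics/top0.png");b=cv2.imread("pics/side0.png")
E
```

```text
{'clock': np.float64(0.0), 'joints': array([-1.37 ,  0.478,  0.022,  1.556, -0.012,  1.109, -0.083]), 'qvel': array([-0.   ,  0.001,  0.   , -0.001,  0.001, -0.001,  0.001]), 'tau': array([ 1.0000e-03, -5.9646e+01,  1.6080e+00, -2.8120e+01,  1.3000e-02,
        9.0000e-03, -0.0000e+00]), 'tcp_pos': array([0.205, 0.642, 0.23 ]), 'orientation': array([-4.830e-01, -3.104e+00,  3.000e-03]), 'contact_force': array([ 0.321, -0.509,  0.235]), 'moment': array([ 0.025, -0.026, -0.016]), 'grip_width': np.float64(0.086)} 0.0187
top [ 0.44650694 -0.01283443  1.03979409] [ 1.19368904e-01 -4.72195862e-04 -9.92849859e-01]
side [ 0.38448273 -0.79262859  0.70930123] [ 0.2028638   0.79801059 -0.56747279]
```

View pics/top0.png

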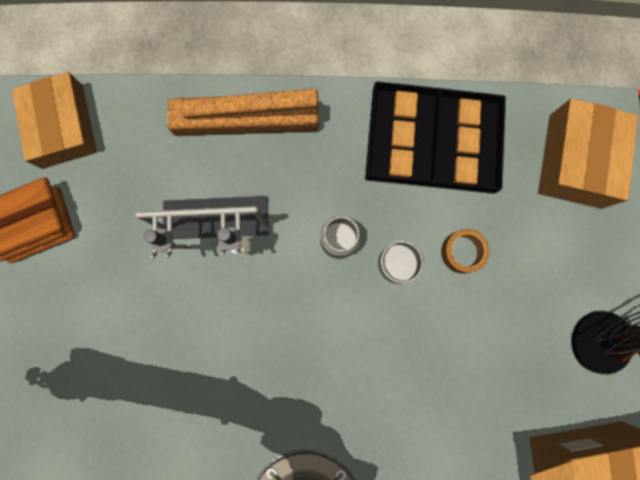

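View pics/side0.png

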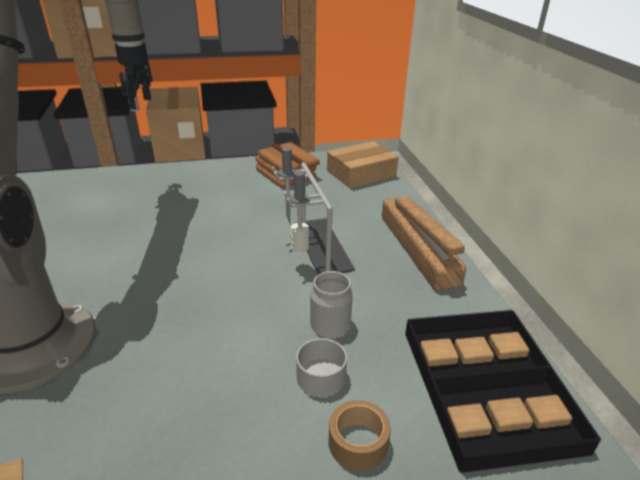

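Top view: the rack's crossbar runs along row 213. The scraper handle is at (157,237), the brush handle at (229,236), the canister at (341,236), the tin at (401,262) and the tape at (466,250). The side view shows the white head under the nearer (-y) handle, so the brush hangs on hook_right.

Run:
```python
from h import *
im=np.load("pics/top0.npz")["im"];P=np.load("pics/top0.npz")["P"]
def fit(Q):
    (c,rad)=cv2.minEnclosingCircle(Q[:,:2].astype(np.float32));return np.round(c,4),round(rad,4),np.round(np.median(Q[:,2]),4),len(Q)
def box(u0,u1,v0,v1,z0,z1,P=P):
    Q=P[v0:v1,u0:u1].reshape(-1,3);return Q[(Q[:,2]>z0)&(Q[:,2]<z1)]
for n,b in dict(brushtop=(205,255,220,260,.235,.26),scrtop=(135,185,220,260,.235,.26),can=(315,368,210,262,.1,.125),tin=(375,428,235,290,.045,.065),tape=(440,495,225,280,.04,.06)).items():
    Q=box(*b);print(n,fit(Q),Q[:,:2].min(0).round(3),Q[:,:2].max(0).round(3)) if len(Q) else print(n,"none")
Q=box(130,262,205,222,.165,.20);l=cv2.fitLine(Q[:,:2].astype(np.float32),2,0,.01,.01).ravel();print("bar",l,fit(Q),Q.min(0),Q.max(0))
Q=box(205,262,222,262,.17,.21);print("rhook",Q.min(0),Q.max(0),len(Q))
d=np.load("pics/side0.npz");S=d["P"]
for n,b in dict(brush=(290,308,168,200,.2,.26),head=(285,312,222,255,.03,.13),can=(305,356,268,300,.1,.125),bar=(295,335,160,212,.17,.19)).items():
    Q=box(*b,P=S);print("side",n,fit(Q),Q.min(0).round(3),Q.max(0).round(3),np.median(Q,0).round(3))
v=cv2.resize(im[200:275,125:365],None,fx=3.3,fy=3.3,interpolation=cv2.INTER_CUBIC)
w=cv2.resize(d["im"][140:340,240:380],None,fx=3,fy=3,interpolation=cv2.INTER_CUBIC)
c=np.zeros((250+0,800,3),np.uint8);c[:v.shape[0],:v.shape[1]]=v[:250,:800]
cv2.imwrite("pics/c1.png",w[...,::-1]);cv2.imwrite("pics/c2.png",c[...,::-1])
```

```text
brushtop (array([0.5553, 0.1484]), 0.0121, np.float64(0.2436), 150) [0.544 0.137] [0.567 0.159]
scrtop (array([0.5496, 0.2783]), 0.0128, np.float64(0.244), 163) [0.538 0.266] [0.561 0.291]
can (array([ 0.5793, -0.0605]), 0.0361, np.float64(0.1089), 194) [ 0.544 -0.096] [ 0.615 -0.025]
tin (array([ 0.5296, -0.1945]), 0.0455, np.float64(0.0533), 245) [ 0.485 -0.239] [ 0.573 -0.149]
tape (array([ 0.5575, -0.3401]), 0.0487, np.float64(0.0471), 762) [ 0.509 -0.388] [ 0.606 -0.293]
bar [ 0.06237218 -0.99805295  0.60289526  0.21328707] (array([0.6044, 0.2176]), 0.1176, np.float64(0.1798), 886) [0.58548932 0.10030553 0.16709404] [0.61785564 0.33482864 0.18619624]
rhook [0.52244531 0.12616386 0.17444609] [0.58727639 0.1686166  0.20990409] 397
side brush (array([0.5574, 0.1489]), 0.0147, np.float64(0.2273), 250) [0.545 0.134 0.2  ] [0.567 0.163 0.248] [0.555 0.142 0.227]
side head (array([0.5571, 0.1937]), 0.0662, np.float64(0.091), 489) [0.537 0.128 0.052] [0.577 0.26  0.125] [0.555 0.138 0.091]
side can (array([ 0.5812, -0.0604]), 0.0384, np.float64(0.1067), 381) [ 0.545 -0.098  0.1  ] [ 0.616 -0.022  0.114] [ 0.581 -0.065  0.107]
side bar (array([0.6063, 0.2163]), 0.1168, np.float64(0.1815), 523) [0.544 0.1   0.17 ] [0.62  0.333 0.19 ] [0.601 0.153 0.182]
```

View pics/c1.png

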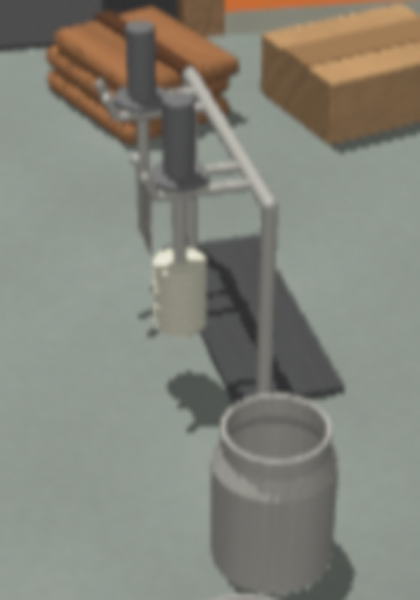

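The close-up shows both guards seated on their prongs and the white head below the near handle. The measured points agree with the given sizes:

| Item | Measured | Expected |
|---|---|---|
| Handle top height | 0.244 m | 0.245 m |
| Canister rim height | 0.109 m | 0.110 m |
| Hook spacing | 130 mm | 130 mm |

The rack yaw is about 0.062 rad. Next is the approach.

```bash
cat >> h.py <<'E'
YAW=0.0624
def go(*tg,yaw=YAW):
    o=r.get_obs();Rm=R.from_rotvec(o["orientation"]);p=np.array(o["tcp_pos"])
    # jaws (tool y) along rack y, z down
    y=np.array([-np.sin(yaw),np.cos(yaw),0]);z=np.array([0,0,-1.]);x=np.cross(y,z)
    c=[]
    for s in(1,-1): c.append((Rm.inv()*R.from_matrix(np.c_[s*x,s*y,z])).as_rotvec())
    t=min(c,key=np.linalg.norm)
    print("t",round(float(o["clock"]),2),"tcp",p.round(4),"F",np.round(o["contact_force"],1),"w",round(float(o["grip_width"])*1e3,1),"j",np.round(o["joints"],2))
    for g in tg: print(g,"shift mm",((Rm.inv().apply(np.array(g)-p))*1e3).round(1),"turn",t.round(4))
E
python3 -c "
from h import *
go((.205,.642,.34),(.5553,.1484,.33))"
```

```text
t 0.1 tcp [0.205  0.6426 0.2304] F [ 0.1 -0.1  0. ] w 85.3 j [-1.37  0.48  0.02  1.56 -0.01  1.11 -0.08]
(0.205, 0.642, 0.34) shift mm [  -0.2   -0.7 -109.6] turn [-1.700e-03 -2.000e-04 -3.712e-01]
(0.5553, 0.1484, 0.33) shift mm [-483.9 -364.5  -98.9] turn [-1.700e-03 -2.000e-04 -3.712e-01]
```

Call:
play_rows([
  [85,[0,0,-55],[0,0,-0.1]],
  [85,[0,0,-105],[0,0,-0.2]],
  [85,[-45,-34,-108],[0,0,-0.3]],
  [85,[-90,-68,-108],[0,0,-0.371]],
  [85,[-135,-102,-108],[0,0,-0.371]],
  [85,[-180,-136,-105],[0,0,-0.371]],
  [85,[-225,-170,-105],[0,0,-0.371]],
  [85,[-270,-203,-105],[0,0,-0.371]],
])

```text
clock: 1.1
tcp_pos: [0.4013, 0.3654, 0.3355]
orientation: [0.098, -3.139, 0.003]
contact_force: [1.0, 0.6, -0.5]
grip_width: 0.0853
```

```bash
python3 -c "
from h import *
go((.5553,.1484,.33),(.5553,.1484,.196))"
```

```text
t 1.1 tcp [0.4013 0.3654 0.3355] F [ 1.   0.6 -0.5] w 85.3 j [-0.93  0.17  0.09  1.74 -0.02  1.23  0.8 ]
(0.5553, 0.1484, 0.33) shift mm [-140.2 -226.1    5.8] turn [-0.0019 -0.0008 -0.0002]
(0.5553, 0.1484, 0.196) shift mm [-140.3 -225.9  139.8] turn [-0.0019 -0.0008 -0.0002]
```

Call:
play_rows([
  [85,[-35,-56,1],[0,0,0]],
  [85,[-70,-112,3],[0,0,0]],
  [85,[-105,-169,5],[0,0,0]],
  [85,[-140,-226,6],[0,0,0]],
  [85,[-140,-226,6],[0,0,0]],
  [85,[-140,-226,6],[0,0,0]],
])

```text
clock: 1.85
tcp_pos: [0.5552, 0.1476, 0.3294]
orientation: [0.094, -3.139, 0.004]
contact_force: [-0.5, 1.0, -0.2]
grip_width: 0.0849
```

Run:
```python
from h import *
im,d=snap("wrist","w1")
P=np.load("pics/w1.npz")["P"];Q=P.reshape(-1,3);q=Q[(Q[:,2]>.236)&(Q[:,2]<.255)&(abs(Q[:,0]-.555)<.03)&(abs(Q[:,1]-.148)<.03)]
print(len(q),cv2.minEnclosingCircle(q[:,:2].astype(np.float32)) if len(q) else 0,np.median(q,0))
q=Q[(Q[:,2]>.175)&(Q[:,2]<.19)&(abs(Q[:,0]-.555)<.03)&(abs(Q[:,1]-.148)<.03)]
print(len(q),cv2.minEnclosingCircle(q[:,:2].astype(np.float32)) if len(q) else 0)
go((.5553,.1484,.196))
```

```text
1000 ((0.5547860860824585, 0.14920273423194885), 0.012070473283529282) [0.55344282 0.14912619 0.24457502]
1431 ((0.5580258965492249, 0.14922687411308289), 0.03308174014091492)
t 1.9 tcp [0.5545 0.1495 0.3294] F [-0.1  0.2  0. ] w 84.8 j [-0.6   0.23  0.27  1.69 -0.07  1.23  1.33]
(0.5553, 0.1484, 0.196) shift mm [ -1.   -0.9 133.4] turn [-0.0014 -0.0018  0.0002]
```

View pics/w1.png

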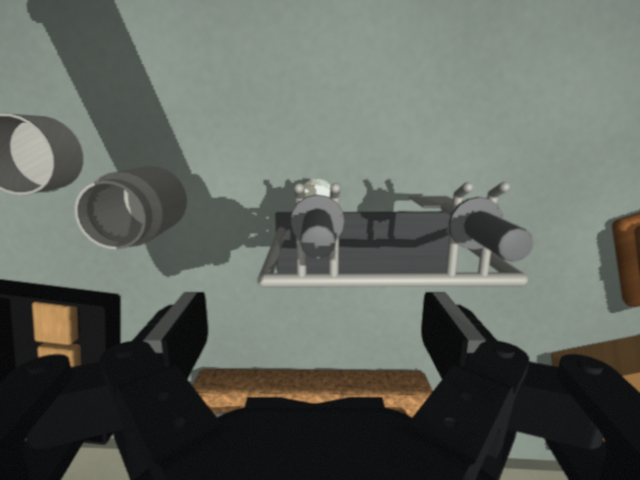

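The wrist view shows the brush handle at (318,240), centred between the open jaws. Its axis, (0.555, 0.149), agrees with the top view. I'll descend and grip.

Call:
play_rows([
  [85,[-1,0,40],[0,0,0]],
  [85,[-1,0,80],[0,0,0]],
  [85,[-1,0,115],[0,0,0]],
  [85,[-1,0,133],[0,0,0]],
  [60,[-1,0,133],[0,0,0]],
  [45,[-1,0,133],[0,0,0]],
  [32,[-1,0,133],[0,0,0]],
  [28,[-1,0,133],[0,0,0]],
], squeeze=40)

```text
clock: 2.9
tcp_pos: [0.5557, 0.1495, 0.1973]
orientation: [0.098, -3.14, 0.001]
contact_force: [-0.6, 0.1, -0.3]
grip_width: 0.0281
```

Call:
play_rows([
  [10,[0,0,0],[0,0,0]],
  [10,[0,0,0],[0,0,0]],
  [10,[0,0,0],[0,0,0]],
  [10,[0,0,0],[0,0,0]],
], squeeze=40)

```text
clock: 3.4
tcp_pos: [0.5557, 0.1494, 0.1974]
orientation: [0.098, -3.14, 0.001]
contact_force: [-0.9, -0.6, 0.2]
grip_width: 0.0232
```

```bash
python3 -c "
from h import *
go((.5553,.1484,.196))"
```

```text
t 3.4 tcp [0.5557 0.1494 0.1974] F [-0.9 -0.6  0.2] w 23.2 j [-0.57  0.35  0.26  1.85 -0.11  0.95  1.36]
(0.5553, 0.1484, 0.196) shift mm [ 0.5 -1.   1.4] turn [-0.0009 -0.0004  0.    ]
```

Gripped at 23.2 mm. Now I'll lift 28 mm and move out along tool +x, which is the hook's outward direction.

Call:
play_rows([
  [10,[0,0,-10],[0,0,0]],
  [10,[0,0,-20],[0,0,0]],
  [10,[0,0,-28],[0,0,0]],
  [10,[0,0,-28],[0,0,0]],
  [10,[20,0,-28],[0,0,0]],
  [10,[45,0,-28],[0,0,0]],
  [10,[75,0,-28],[0,0,0]],
  [10,[100,0,-29],[0,0,0]],
])

```text
clock: 4.4
tcp_pos: [0.4546, 0.143, 0.2261]
orientation: [0.098, -3.139, 0.002]
contact_force: [0.1, 0.5, -0.5]
grip_width: 0.023
```

Call:
play_rows([
  [10,[0,0,-25],[0,0,0]],
  [10,[0,0,-60],[0,0,0]],
  [10,[0,0,-70],[0,0,0]],
  [10,[0,0,-70],[0,0,0]],
  [10,[0,0,-70],[0,0,0]],
])

```text
clock: 5.03
tcp_pos: [0.454, 0.1428, 0.2947]
orientation: [0.098, -3.137, 0.003]
contact_force: [-0.1, 0.3, -0.9]
grip_width: 0.0233
```

Run:
```python
from h import *
snap("side","s2");P=np.load("pics/s2.npz")["P"]
w=np.load("pics/s2.npz")["im"][60:360,200:420]
cv2.imwrite("pics/s2c.png",cv2.resize(w,None,fx=2,fy=2)[...,::-1])
go((.580,-.0605,.30))
```

```text
t 5.08 tcp [0.454  0.1428 0.2947] F [ 0.1 -0.3 -1. ] w 23.1 j [-0.67  0.08  0.25  1.95 -0.02  1.12  1.22]
(0.58, -0.0605, 0.3) shift mm [-113.1 -210.7   -5.2] turn [-0.0022 -0.0035  0.0002]
```

View pics/s2c.png

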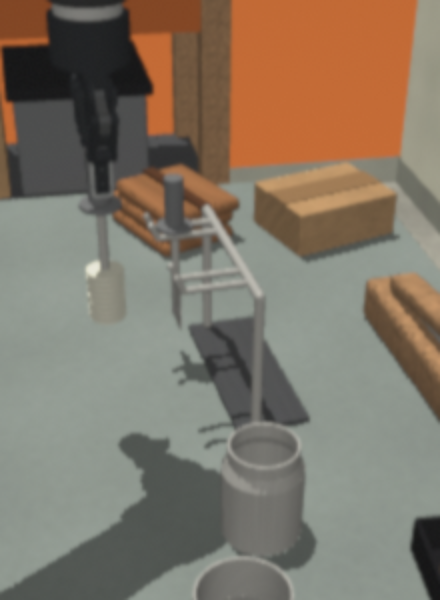

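The brush is off the hook and held nearly upright, and the scraper and rack are undisturbed. I'll move it over the canister.

Call:
play_rows([
  [10,[0,-35,-5],[0,0,0]],
  [10,[-15,-75,-5],[0,0,0]],
  [10,[-40,-115,-5],[0,0,0]],
  [10,[-65,-155,-5],[0,0,0]],
  [10,[-90,-185,-5],[0,0,0]],
  [10,[-113,-211,-5],[0,0,0]],
  [10,[-113,-211,-5],[0,0,0]],
  [10,[-113,-211,-5],[0,0,0]],
])

```text
clock: 6.08
tcp_pos: [0.5793, -0.0602, 0.2987]
orientation: [0.098, -3.134, 0.003]
contact_force: [-0.6, 0.5, -1.0]
grip_width: 0.023
```

```bash
cat >> h.py <<'E'
def brush():
    # visible white-ish surface points of head & grey of stem, side camera, relative to tcp
    o=r.get_obs();p=np.array(o["tcp_pos"]);tag="b%d"%int(o["clock"]*100);im,d=snap("side",tag);P=np.load(f"pics/{tag}.npz")["P"];Q=P.reshape(-1,3)
    m=r.camera_model("side");Rm=cv2.Rodrigues(np.array(m["rvec"],float))[0];C=-Rm.T@np.array(m["tvec"]).ravel()
    for n,rad,a,b in(("head",.02,.1474-.052,.1474-.008),("stem",.005,.1474-.12,.1474-.07)):
        q=Q[(p[2]-Q[:,2]>a)&(p[2]-Q[:,2]<b)&(np.hypot(Q[:,0]-p[0],Q[:,1]-p[1])<.035)]
        if len(q)<5: print(n,len(q));continue
        f=p[:2]-C[:2];f/=np.linalg.norm(f);s=np.array([-f[1],f[0]]);u=q[:,:2]@s;v=q[:,:2]@f
        mid=(np.percentile(u,2)+np.percentile(u,98))/2;front=np.percentile(v,5)+rad
        print(n,len(q),"width",round(np.ptp(u),4),"centre",(mid*s+front*f).round(4),"rel tcp",(mid*s+front*f-p[:2]).round(4),"z",q[:,2].min().round(3),q[:,2].max().round(3))
    z=Q[(np.hypot(Q[:,0]-p[0],Q[:,1]-p[1])<.05)&(Q[:,2]>p[2]-.19)&(Q[:,2]<p[2]-.12)][:,2]
    if len(z): print("lowest z rel",np.percentile(z,1).round(4)-p[2])
E
python3 - <<'E'
from h import *
brush();
im,d=snap("top","t3");P=np.load("pics/t3.npz")["P"].reshape(-1,3)
snap("side","s3")
Q=np.load("pics/s3.npz")["P"].reshape(-1,3)
q=Q[(abs(Q[:,2]-.109)<.008)&(np.hypot(Q[:,0]-.58,Q[:,1]+.06)<.06)];print("can",cv2.minEnclosingCircle(q[:,:2].astype(np.float32)),len(q))
cv2.imwrite("pics/s3c.png",cv2.resize(np.load("pics/s3.npz")["im"][100:350,220:440],None,fx=2.2,fy=2.2)[...,::-1])
go((.580,-.0605,.152))
E
```

```text
head 397 width 0.0389 centre [ 0.5801 -0.0591] rel tcp [0.0009 0.0011] z 0.16 0.203
stem 136 width 0.0097 centre [ 0.5798 -0.0608] rel tcp [ 0.0006 -0.0007] z 0.222 0.271
lowest z rel -0.18989142495739803
can ((0.5806278586387634, -0.06056001037359238), 0.03846104070544243) 359
t 6.22 tcp [ 0.5794 -0.0596  0.2995] F [-0.6  0.5 -0.7] w 23.1 j [-0.36  0.28  0.44  1.72 -0.13  1.17  1.75]
(0.58, -0.0605, 0.152) shift mm [ -1.1  -0.7 147.5] turn [-0.0015 -0.004   0.0017]
```

View pics/s3c.png

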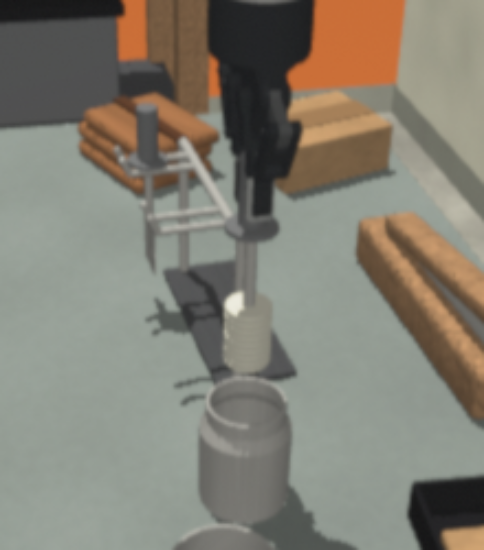

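The brush hangs upright and centred over the mouth. I'll descend, with the last millimetres slow.

Call:
play_rows([
  [10,[-1,-1,25],[0,0.0,0]],
  [10,[-1,-1,50],[0,0,0]],
  [10,[-1,-1,75],[0,0,0]],
  [10,[-1,-1,100],[0,0,0]],
  [10,[-1,-1,122],[0,0,0]],
  [10,[-1,-1,136],[0,0,0]],
  [10,[-1,-1,142],[0,0,0]],
  [10,[-1,-1,144],[0,0,0]],
])

```text
clock: 7.22
tcp_pos: [0.5801, -0.0607, 0.1558]
orientation: [0.101, -3.137, 0.002]
contact_force: [-0.6, -0.3, -1.0]
grip_width: 0.0231
```

Call:
play_rows([
  [10,[0,0,1],[0,0,0]],
  [10,[0,0,2],[0,0,0]],
  [10,[0,0,3],[0,0,0]],
  [10,[0,0,3],[0,0,0]],
])

```text
clock: 7.72
tcp_pos: [0.5801, -0.0607, 0.1528]
orientation: [0.101, -3.137, 0.002]
contact_force: [-0.7, 0.4, -1.4]
grip_width: 0.0231
```

Call:
play_rows([
  [10,[0,0,0.5],[0,0,0]],
  [10,[0,0,1],[0,0,0]],
  [10,[0,0,1],[0,0,0]],
])

```text
clock: 8.1
tcp_pos: [0.5805, -0.0608, 0.1524]
orientation: [0.101, -3.137, 0.002]
contact_force: [-0.1, 0.7, 5.6]
grip_width: 0.0233
```

Call:
play_rows([
  [10,[0,0,0.5],[0,0,0]],
  [10,[0,0,1],[0,0,0]],
  [10,[0,0,1],[0,0,0]],
])

```text
clock: 8.48
tcp_pos: [0.5809, -0.0609, 0.1525]
orientation: [0.101, -3.138, 0.002]
contact_force: [-2.8, -0.5, 8.6]
grip_width: 0.023
```

Contact with the floor shows 6–9 N. I'll draw up 95 mm, so the head's lower end is just inside the mouth, then push down again.

Call:
play_rows([
  [10,[0,0,-10],[0,0,0]],
  [10,[0,0,-30],[0,0,0]],
  [10,[0,0,-50],[0,0,0]],
  [10,[0,0,-70],[0,0,0]],
  [10,[0,0,-87],[0,0,0]],
  [10,[0,0,-95],[0,0,0]],
  [10,[0,0,-95],[0,0,0]],
  [10,[0,0,-95],[0,0,0]],
])

```text
clock: 9.48
tcp_pos: [0.5806, -0.0606, 0.2467]
orientation: [0.101, -3.137, 0.002]
contact_force: [0.5, -0.5, -0.9]
grip_width: 0.0227
```

Run:
```python
from h import *
snap("side","s4")
Q=np.load("pics/s4.npz")["P"].reshape(-1,3)
q=Q[(abs(Q[:,2]-.109)<.004)&(np.hypot(Q[:,0]-.58,Q[:,1]+.06)<.06)];print("can",cv2.minEnclosingCircle(q[:,:2].astype(np.float32)),len(q))
go((.5805,-.0605,.152))
```

```text
can ((0.5803290605545044, -0.06245049089193344), 0.037096988409757614) 269
t 9.53 tcp [ 0.5806 -0.0606  0.2467] F [ 0.9  0.4 -1.9] w 23.1 j [-0.34  0.33  0.43  1.78 -0.15  1.06  1.78]
(0.5805, -0.0605, 0.152) shift mm [-0.2  0.3 94.7] turn [-0.0011 -0.0029  0.0017]
```

Call:
play_rows([
  [10,[0,0,20],[0,0,0]],
  [10,[0,0,42],[0,0,0]],
  [10,[0,0,64],[0,0,0]],
  [10,[0,0,80],[0,0,0]],
  [10,[0,0,89],[0,0,0]],
  [10,[0,0,92],[0,0,0]],
  [10,[0,0,94],[0,0,0]],
  [10,[0,0,95],[0,0,0]],
])

```text
clock: 10.52
tcp_pos: [0.5809, -0.0609, 0.1524]
orientation: [0.101, -3.138, 0.002]
contact_force: [-1.4, 0.1, 5.7]
grip_width: 0.0231
```

Call:
play_rows([
  [10,[0,0,0.5],[0,0,0]],
  [10,[0,0,1],[0,0,0]],
  [10,[0,0,1],[0,0,0]],
])

```text
clock: 10.9
tcp_pos: [0.5816, -0.0609, 0.1524]
orientation: [-0.1, 3.14, -0.001]
contact_force: [-1.5, 0.4, 6.1]
grip_width: 0.0229
```

Second floor contact is confirmed at the same height. Now lift out.

Call:
play_rows([
  [10,[0,0,-10],[0,0,0]],
  [10,[0,0,-32],[0,0,0]],
  [10,[0,0,-55],[0,0,0]],
  [10,[0,0,-80],[0,0,0]],
  [10,[0,0,-105],[0,0,0]],
  [10,[0,0,-130],[0,0,0]],
  [10,[0,0,-148],[0,0,0]],
  [10,[0,0,-148],[0,0,0]],
])

```text
clock: 11.9
tcp_pos: [0.5822, -0.0609, 0.3018]
orientation: [-0.1, 3.137, -0.001]
contact_force: [-0.2, -0.6, -1.4]
grip_width: 0.0232
```

Run:
```python
from h import *
brush()
go((.454,.143,.297),(.454,.143,.226))
```

```text
head 404 width 0.0395 centre [ 0.5838 -0.0595] rel tcp [0.0015 0.0014] z 0.164 0.206
stem 135 width 0.0098 centre [ 0.5833 -0.0612] rel tcp [ 0.0011 -0.0002] z 0.225 0.274
lowest z rel -0.18989641162122922
t 11.95 tcp [ 0.5816 -0.0607  0.3005] F [ 0.2 -0.4 -1.4] w 23.0 j [-0.36  0.28  0.44  1.72 -0.13  1.17  1.76]
(0.454, 0.143, 0.297) shift mm [114.3 211.5   3.3] turn [-0.0008  0.0005  0.0016]
(0.454, 0.143, 0.226) shift mm [114.3 211.5  74.3] turn [-0.0008  0.0005  0.0016]
```

Call:
play_rows([
  [10,[25,20,0],[0,0,0]],
  [10,[55,50,0],[0,0,0]],
  [10,[85,90,2],[0,0,0]],
  [10,[105,130,3],[0,0,0]],
  [10,[114,170,3],[0,0,0]],
  [10,[114,200,3],[0,0,0]],
  [10,[114,212,3],[0,0,0]],
  [10,[114,212,3],[0,0,0]],
])

```text
clock: 12.95
tcp_pos: [0.454, 0.1433, 0.2966]
orientation: [0.102, -3.139, 0.003]
contact_force: [-0.0, -1.4, -0.0]
grip_width: 0.0231
```

Run:
```python
from h import *
brush()
go((.4545,.143,.226))
```

```text
head 322 width 0.0395 centre [0.4557 0.1446] rel tcp [0.0017 0.0013] z 0.157 0.201
stem 106 width 0.01 centre [0.4554 0.1423] rel tcp [ 0.0014 -0.001 ] z 0.219 0.268
lowest z rel -0.1458555770469842
t 13.0 tcp [0.4543 0.1424 0.2967] F [-0.8 -0.4  0.1] w 23.2 j [-0.69  0.07  0.27  1.95 -0.02  1.12  1.22]
(0.4545, 0.143, 0.226) shift mm [-0.3  0.7 70.7] turn [-0.0019 -0.0005  0.0008]
```

Call:
play_rows([
  [10,[0,0,25],[0,0,0]],
  [10,[0,0,50],[0,0,0]],
  [10,[0,0,70],[0,0,0]],
  [10,[0,0,70],[0,0,0]],
  [10,[0,0,70],[0,0,0]],
])

```text
clock: 13.62
tcp_pos: [0.4549, 0.1416, 0.2275]
orientation: [-0.097, 3.14, -0.003]
contact_force: [-0.1, 1.7, -0.7]
grip_width: 0.0226
```

Run:
```python
from h import *
go((.4546,.1431,.2265),(.5555,.1494,.2265))
```

```text
t 13.62 tcp [0.4549 0.1416 0.2275] F [-0.1  1.7 -0.7] w 22.6 j [-0.67  0.15  0.27  2.03 -0.05  0.96  1.25]
(0.4546, 0.1431, 0.2265) shift mm [0.2 1.6 0.9] turn [-0.0018  0.0004 -0.0006]
(0.5555, 0.1494, 0.2265) shift mm [-100.9    1.6    1. ] turn [-0.0018  0.0004 -0.0006]
```

Call:
play_rows([
  [10,[-5,1.5,0],[0,0,0]],
  [10,[-22,1.5,0],[0,0,0]],
  [10,[-40,1.5,0],[0,0,0]],
  [10,[-58,1.5,0],[0,0,0]],
  [10,[-76,1.5,0],[0,0,0]],
  [10,[-92,1.5,0],[0,0,0]],
  [10,[-100,1.5,0],[0,0,0]],
  [10,[-100,1.5,0],[0,0,0]],
])

```text
clock: 14.62
tcp_pos: [0.555, 0.1491, 0.2273]
orientation: [-0.096, 3.14, -0.003]
contact_force: [-0.8, 0.9, -0.5]
grip_width: 0.023
```

Run:
```python
from h import *
snap("side","s5");cv2.imwrite("pics/s5c.png",cv2.resize(np.load("pics/s5.npz")["im"][110:290,230:370],None,fx=3,fy=3)[...,::-1])
go((.5556,.1494,.1974))
```

```text
t 14.68 tcp [0.5545 0.1491 0.2273] F [ 0.   0.3 -0.9] w 23.4 j [-0.6   0.32  0.29  1.82 -0.1   1.01  1.36]
(0.5556, 0.1494, 0.1974) shift mm [-1.2  0.3 29.9] turn [-0.002  -0.0002 -0.0008]
```

View pics/s5c.png

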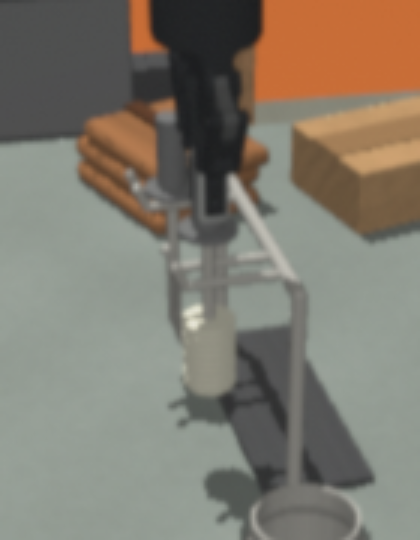

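The crop shows the guard above the right hook with the stem between the prongs. I'll lower it to the original height and check the force.

Call:
play_rows([
  [10,[-1,0,10],[0,0,0]],
  [10,[-1,0,20],[0,0,0]],
  [10,[-1,0,26],[0,0,0]],
  [10,[-1,0,28],[0,0,0]],
  [10,[-1,0,29.5],[0,0,0]],
  [10,[-1,0,30],[0,0,0]],
  [10,[-1,0,30],[0,0,0]],
])

```text
clock: 15.55
tcp_pos: [0.5556, 0.1491, 0.1975]
orientation: [-0.097, 3.14, -0.003]
contact_force: [0.6, -0.0, 0.0]
grip_width: 0.0231
```

The brush's weight has come off the wrist (0.0 N against -0.9 N while carried), so the guard is seated. I'll open gently and retreat upward.

Call:
play_rows([
  [26,[0,0,0],[0,0,0]],
  [30,[0,0,0],[0,0,0]],
  [45,[0,0,0],[0,0,0]],
  [65,[0,0,0],[0,0,0]],
  [80,[0,0,0],[0,0,0]],
  [80,[0,0,0],[0,0,0]],
  [80,[0,0,0],[0,0,0]],
])

```text
clock: 16.42
tcp_pos: [0.5556, 0.1491, 0.1975]
orientation: [-0.097, 3.14, -0.003]
contact_force: [0.6, -0.3, 0.3]
grip_width: 0.0799
```

Call:
play_rows([
  [80,[0,0,-15],[0,0,0]],
  [80,[0,0,-40],[0,0,0]],
  [80,[0,0,-70],[0,0,0]],
  [80,[0,0,-105],[0,0,0]],
  [80,[0,0,-140],[0,0,0]],
  [80,[60,0,-150],[0,0,0]],
  [80,[110,0,-150],[0,0,0]],
  [80,[110,0,-150],[0,0,0]],
])

```text
clock: 17.42
tcp_pos: [0.4432, 0.1424, 0.3488]
orientation: [-0.099, 3.139, 0.0]
contact_force: [0.7, -0.6, -0.2]
grip_width: 0.0802
```

Run:
```python
from h import *
snap("side","s6");im=np.load("pics/s6.npz")["im"]
snap("wrist","w6");snap("top","t6")
def box(P,c,rd,z0,z1):
    Q=P.reshape(-1,3);return Q[(Q[:,2]>z0)&(Q[:,2]<z1)&(np.hypot(Q[:,0]-c[0],Q[:,1]-c[1])<rd)]
for t in("top0","t6","side0","s6","w6"):
    P=np.load(f"pics/{t}.npz")["P"]
    for n,c,rd,a,b in(("brush",(.555,.148),.03,.235,.26),("scr",(.55,.278),.03,.235,.26),("can",(.579,-.0605),.055,.1,.12),("tin",(.53,-.1945),.06,.045,.065),("tape",(.5575,-.34),.06,.04,.06)):
        q=box(P,c,rd,a,b)
        if len(q)>20: m=cv2.minEnclosingCircle(q[:,:2].astype(np.float32));print(t,n,np.round(m[0],4),round(m[1],4),np.median(q[:,2]).round(4))
cv2.imwrite("pics/s6c.png",cv2.resize(im[130:480,230:410],None,fx=1.7,fy=1.7)[...,::-1])
go((.5,.1,.3))
```

```text
top0 brush [0.5553 0.1484] 0.0121 0.2436
top0 scr [0.5496 0.2783] 0.0128 0.244
top0 can [ 0.5793 -0.0605] 0.0361 0.1089
top0 tin [ 0.5296 -0.1945] 0.0455 0.0533
top0 tape [ 0.5575 -0.3401] 0.0487 0.0471
t6 brush [0.5557 0.1484] 0.0124 0.2438
t6 can [ 0.5793 -0.061 ] 0.0361 0.109
t6 tin [ 0.5293 -0.1941] 0.0452 0.0537
t6 tape [ 0.5574 -0.3405] 0.049 0.0471
side0 brush [0.5563 0.1499] 0.0143 0.244
side0 scr [0.5524 0.2788] 0.0132 0.2444
side0 can [ 0.5812 -0.0604] 0.0384 0.1067
side0 tin [ 0.5292 -0.1941] 0.0471 0.0524
side0 tape [ 0.5595 -0.3398] 0.0493 0.047
s6 brush [0.5564 0.1482] 0.0125 0.244
s6 scr [0.5506 0.278 ] 0.0139 0.2435
s6 can [ 0.5799 -0.061 ] 0.0373 0.1072
s6 tin [ 0.5302 -0.1939] 0.0468 0.0523
s6 tape [ 0.5578 -0.3402] 0.0497 0.047
w6 brush [0.554 0.149] 0.0122 0.2443
w6 can [ 0.5784 -0.0623] 0.0366 0.1079
w6 tin [ 0.5295 -0.195 ] 0.046 0.0525
t 17.57 tcp [0.4466 0.1427 0.3484] F [ 0.7 -0.5 -0.1] w 80.2 j [-0.7   0.02  0.27  1.88 -0.    1.24  1.2 ]
(0.5, 0.1, 0.3) shift mm [-50.6 -45.8  48.6] turn [-0.0011  0.002  -0.0012]
```

View pics/s6c.png

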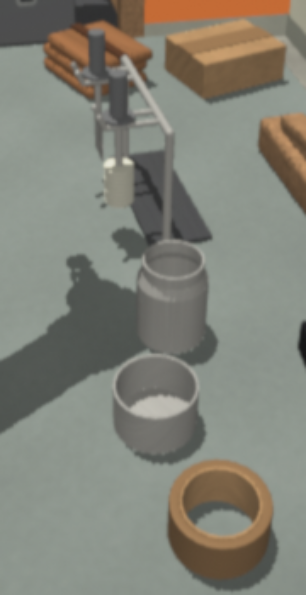

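The brush hangs upright on its hook, and everything else is where it started.

```bash
python3 -c "
from bench import r
print(r.hand_in())"
```

```text
the job is handed in; nothing more can be done
None
```

The job is done and handed in at about 17.6 s of the 67 s limit. I lifted the brush off the right hook and pushed it to the canister floor. I then drew it up until the head's lower end was about 10 mm below the rim, and pushed it to the floor again. Both pushes stopped at the same height, with 6–9 N on the floor. I then hung the brush back by its guard on the same hook, let go and drew the arm clear.

**Last checks:**
- **Brush:** hanging upright within 0.5 mm of its starting place, with its top at 0.244 m (expected 0.245 m).
- **Canister, tin and tape:** all within about 2 mm of where they started, which is the camera noise.
- **Scraper:** the side view agrees with the start to about 2 mm. The final top view gave no reading of it, so this rests on the side view alone.

No check failed or disagreed beyond the camera noise.

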